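Show a bead's bore to the inspection camera

TASK

Slide the grip of the inspection light's dimmer along its track until it stands level with the brass index tab. Then pick the long eight-sided wooden bead out of the green tray and hold it in the air about 11 cm in front of the camera's lens, centred on the line of sight and level, so that the camera looks straight through the bead's hole; finish while still holding it there. Leave the dimmer set and the other things where they are.

Things in the scene. Friction and masses are not known exactly. Their poses are not given: they have to be found in the camera images.
- bead: The part to show: the LONG faceted bead of pale wood, an eight-sided prism 50 mm long and 32 mm over the flats, with an 18 mm hole right through it lengthwise; about 35 g. It lies on a flat on the tray's floor, hole level, two flats upright. Origin: centre of its underside as it lies; x axis along the hole, z up. At rest any yaw.
- bead_mid (a point): The middle of the long bead (16 mm above the origin of bead, on the axis of the hole). Same axes as the bead.
- tray: Green hexagonal craft tray, fixed, 308 mm over the flats (outside), walls 6 mm thick with a white rim, top of the rim 28 mm above the table; floor 5 mm thick. Origin: under its centre on the table; z up, corners at its +y and -y. Four pale wood pieces stand about 104 mm apart in it, in any order.
- short_bead: A bead with the same eight-sided section (32 mm over flats, hole through it) but only 22 mm long, lying in the tray. Not wanted. Origin: centre of its underside, x along the hole.
- wood_ring: Flat wooden ring, 44 mm across, hole 24 mm, 14 mm high, lying flat in the tray. Not wanted. Origin: centre of its underside.
- finial: Turned wooden finial, foot 36 mm across, 50 mm tall, standing in the tray. Not wanted. Origin: centre of its underside.
- dimmer (a joint): Position of the dimmer's grip along its track in m: 0 at the end of the track nearest the robot, growing to 0.120 as it slides away from the robot (along the +y axis of dimmer_base). It is stiff (about 1.5 N) and stays where it is left.
- dimmer_top (a point): Top centre of the dimmer's black block-shaped grip, 54.5 mm above the table. The grip is 20 mm along the track, 28 mm across it and 40 mm tall, its underside 14.5 mm above the table. Same axes as dimmer_base.
- dimmer_base: The dimmer's fixed aluminium track: 170 mm long, 40 mm wide, 14 mm high, lying on the table and pointing roughly away from the robot. Origin: under its centre on the table; y along the track away from the robot, x across, z up.
- tab: Small fixed brass index tab, 8 mm wide along the track, 17.5 mm high, on the robot's-left long side of the track (21 to 41 mm from the track's middle line, its tip reaching over the edge to 15 mm). Origin: on the track's middle line at table height, level with the tab; same axes as dimmer_base. The grip is set when dimmer_top and this origin have the same position along the track.
- camera: Small black inspection camera fixed on a post (18 mm thick) with a dark steel foot 100 x 90 mm; camera body 50 x 62 x 46 mm, top 193 mm above the table, a white ring light 66 mm across round the lens. Origin: under the foot's centre. z up; the lens looks level along the body's -x axis, roughly towards the robot.
- lens (a point): Front of the lens, 170 mm above the table, 50 mm along -x from the camera's post. Same axes as the camera.
- view (a point): The point in the air where the bead's middle belongs: on the line of sight, 110 mm in front of the lens, 170 mm above the table. Same axes as the camera: the bead's hole must run along its x axis (either way round).
- spool: Blue plastic thread spool, 36 mm across, 44 mm tall, standing on the table; bystander. Origin: centre of underside.
- glue: White glue bottle, 48 mm across, 130 mm tall; bystander. Origin: centre of underside.
- mug: White ceramic mug, 80 mm across, 90 mm tall; bystander. Origin: centre of underside.
- brush: Flat paint brush lying on the table; bystander.
Things that resemble listed ones, but are neither listed nor needed, are in the scene too. What is shaped like the bead but orange is not meant.

How it is judged:
By the outcome, as a careful person would: the job done as asked, in the order asked, and still so for the second after the job is handed in, while the arm keeps its last pose, push and grip.
It also fails if it takes over 45 s, if anything falls off the work surface, if the arm or the gripper's body presses on something with over 40 N, if the wrist force passes 120 N, or if a joint passes its speed limit or range.

ROBOT

A 6-joint arm with a two-finger parallel gripper is mounted at the origin on the work surface. World frame = base frame: x ahead of the robot, y to its left, z up, the work surface at z = 0. Lengths are in m, angles in rad, forces in N, time in s.
With the tool pointing down it reaches from about 0.25 to 0.775 m from the base axis. Payload 4 kg.
Tool frame: the origin (TCP) lies midway between the tips of the shut fingers; the grasp point (between the pads) lies 19 mm behind it; z points along the fingers, y is the line along which they close (so a half turn about z gives the same grasp; the last joint's range is limited). The gripper opens to 94 mm and grips with 3 to 60 N. Pads are 16 mm wide; open, the fingers measure 119 mm over their backs; the gripper's body (75 mm by 177 mm) begins 78 mm behind the grasp point.
Start: joints at [1.116, 0.087, 1.371, -0, 1.684, -0.103], TCP at [0.19, 0.516, 0.206] pointing down, gripper open.
Joint ranges: [-3.1, 3.1], [-0.76, 2.03], [0.27, 2.55], [-1.08, 4.22], [0.17, 2.65], [-2.57, 2.57]. Speed limits (rad/s): [2.79, 2.79, 3.14, 3.14, 3.14, 3.14].

INTERFACE

Orientations are given as [roll, pitch, yaw] about the fixed x, y, z axes, in that order (R = Rz(yaw) Ry(pitch) Rx(roll)).
In Python, from bench import robot gives the robot as it stands.
- The arm moves only by the tool servo_tool, never from a script. Its argument "moves" is a list of rows, each a list of 5 numbers: the shift along the tool's x, y, z in units of 25 mm (1.0 is 25 mm), then the turn about the tool's z in units of 6 degrees (1.0 is 6 degrees), then the closure, from 0 (fully open) to 1 (shut). In form: [[dx, dy, dz, yaw, gripper], ...]. A call has 1 to 10 rows; each row is the pose to reach, as a shift and turn from the pose commanded when the call began, along the tool's axes at that moment; what a row does not reach only later rows make up. A row lasts 1/12 s, in which the tool goes at most 41.7 mm and 7.16 degrees, less where a joint would pass 70% of its speed; a pose out of reach is approached as far as the arm can. A call with a gripper value outside its range is refused whole. The fingers move at their own pace and stop on an object; the grip force is fixed at half the most. Time passes only in rows, so rows that repeat a pose let the fingers close. It gives the time, the measured TCP pose, the force, the opening and the grip force at its end, in the units of the state.
- robot.get_obs(): the state, without advancing time (a new reading comes with each control period).
- robot.snapshot(name): name is "scene" or "side" or "wrist"; returns a dict with "image" (480x640x3 uint8, blue, green, red), "fx", "fy", "cx", "cy" (pixels), "eye" and "orientation" of the camera in the world; the wrist camera has in their place "T_tool_cam" (4x4, takes a point from camera to tool coordinates, whose origin is the TCP and whose axes are the flange's). Camera axes: x right, y down, z forward; pixel columns grow to the right and rows downward; lengths in m; the calibration is good to about 2 mm. The wrist camera is an equidistant fisheye: a pixel r from the principal point sees the ray r / f radians off the axis. A picture is of the moment at which its call begins: read the wrist's pose just before it. There is no depth.
- robot.close_job(): hands the job in; it is judged then, once.
The state is a dict: "time": time; "joint_positions": joint angles; "qvel": joint speeds; "joint_torque": joint torques, N m; "tool_pos": TCP position; "ee_rot": TCP orientation; "wrist_force": force on the tool from outside, world axes, zero at the start; "wrist_torque": the same for the moment, N m; "width": finger opening in m; "finger_force": force on a finger pad.
Only numpy, scipy, OpenCV 4.12 (cv2) and the standard library are available. Lean on these libraries where they do the work, as an engineer would, in place of code of your own. Each camera call takes 0.05 s, during which the arm holds its last target. There are 200 camera calls.

## Working session

There is one attempt and no reset: what is moved stays moved. The work goes in short steps, Python scripts to look and compute and a tool call to move; the robot and the scene stay as the last step left them, time stands still between calls to the robot, and variables do not carry over. Pictures are saved under pics/ and viewed, at most 10 in all, crops included, and the job is handed in when it is done.

Besides the shell and the picture viewer there is one more tool, called after ">>>" as name(argument=value, ...) on one line, values as JSON. servo_tool: Moves the arm, as the interface text tells. Its arguments: {"type":"object","properties":{"moves":{"type":"array"}},"required":["moves"]}

```bash
mkdir -p pics; ls; python3 - <<'E'
from bench import robot
import cv2,json,numpy as np
print(robot.get_obs())
for n in ["scene","side","wrist"]:
    s=robot.snapshot(n); cv2.imwrite(f"pics/{n}0.png",s["image"])
    np.set_printoptions(precision=4,suppress=True)
    print(n,{k:v for k,v in s.items() if k!="image"})
E
```

```text
pics
{'time': 0.0, 'joint_positions': array([ 1.11590778e+00,  8.79790692e-02,  1.37225982e+00, -1.16014966e-05,
        1.68357565e+00, -1.03096108e-01]), 'qvel': array([-2.91643144e-05, -1.24102292e-04,  1.14174263e-03,  1.27765841e-03,
       -1.66521688e-03,  2.08744502e-04]), 'joint_torque': array([-1.88558835e-03, -3.40186644e+01, -3.02423573e+01,  7.16917310e-02,
        3.30421503e-02, -1.78407595e-04]), 'tool_pos': array([0.18928463, 0.51582098, 0.20428819]), 'ee_rot': array([-3.13938138e+00, -2.17192618e-04,  2.78979868e+00]), 'wrist_force': array([-0.05488902,  0.63821269,  0.06856373]), 'wrist_torque': array([ 0.02228919, -0.04925572,  0.02052355]), 'finger_force': 0.0, 'width': 0.09400702926770295}
scene {'fx': 436.40160746656267, 'fy': 436.40160746656267, 'cx': 317.45288109101125, 'cy': 240.1302178252048, 'eye': array([1.1852, 0.0111, 1.1975]), 'orientation': array([-2.5907,  0.0013,  1.6715])}
side {'fx': 602.0456750623562, 'fy': 602.0456750623562, 'cx': 316.7790536865226, 'cy': 239.65697946683974, 'eye': array([-0.1423,  1.0904,  1.0017]), 'orientation': array([-2.1671, -0.013 , -2.5989])}
wrist {'fx': 371.64829954431775, 'fy': 371.64829954431775, 'cx': 316.5944854132466, 'cy': 240.07423116595263, 'T_tool_cam': array([[-0.0006, -0.9627, -0.2706,  0.0784],
       [ 1.    , -0.0006, -0.0002,  0.0013],
       [ 0.    , -0.2706,  0.9627, -0.1791],
       [ 0.    ,  0.    ,  0.    ,  1.    ]])}
```

View pics/scene0.png

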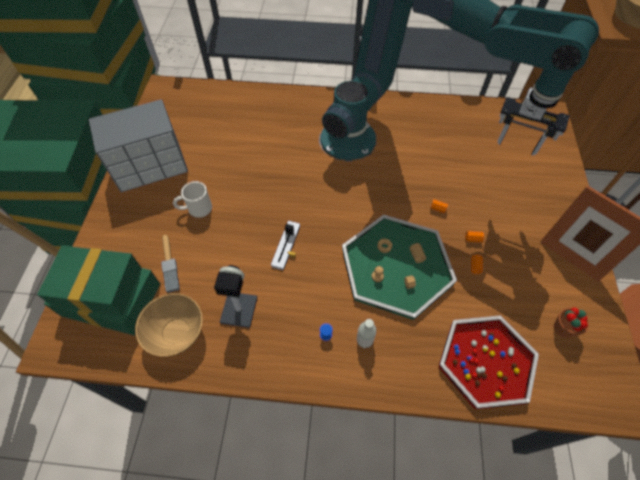

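View pics/side0.png

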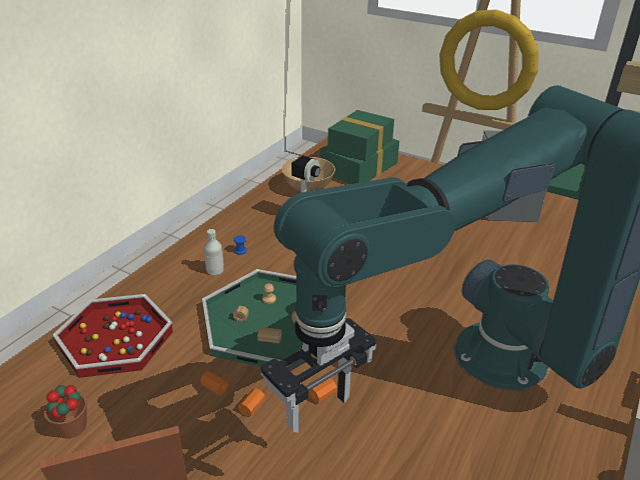

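The scene picture shows the dimmer track at about (286,245) with its grip at (290,230) and the tab at (293,254). The long bead is at (417,253), the camera head at (230,281) and its foot at (238,310). The side view agrees: bead at (270,335), inspection camera at (310,170).

```bash
cat > h.py <<'E'
import numpy as np, cv2
from scipy.spatial.transform import Rotation as R
from bench import robot
np.set_printoptions(precision=4,suppress=True)
def cam(s,obs=None):
    if "eye" in s: return np.array(s["eye"]),R.from_euler("xyz",s["orientation"]).as_matrix()
    Rt=R.from_euler("xyz",obs["ee_rot"]).as_matrix(); T=np.array(s["T_tool_cam"])
    return obs["tool_pos"]+Rt@T[:3,3], Rt@T[:3,:3]
def ray(s,E,uv):
    a=np.array([(uv[0]-s["cx"])/s["fx"],(uv[1]-s["cy"])/s["fy"]])
    if "eye" in s: d=np.array([*a,1])
    else:
        r=np.hypot(*a); d=np.array([*(a*np.sinc(r/np.pi)),np.cos(r)])
    return E[1]@d
def px2z(s,E,uv,z):
    d=ray(s,E,uv); return E[0]+d*(z-E[0][2])/d[2]
def proj(s,E,p):
    d=E[1].T@(np.asarray(p)-E[0])
    if "eye" in s: a=d[:2]/d[2]
    else:
        n=np.hypot(*d[:2]); a=d[:2]/n*np.arctan2(n,d[2])
    return a*s["fx"]+[s["cx"],s["cy"]]
def shot(n,f=None):
    o=robot.get_obs(); s=robot.snapshot(n)
    if f: cv2.imwrite(f,s["image"])
    return s,cam(s,o),o
def shift(p,yaw=None):
    """units of move from current pose to TCP target p, yaw (tool z yaw in world)"""
    o=robot.get_obs(); Rt=R.from_euler("xyz",o["ee_rot"])
    print("units",Rt.inv().apply(np.array(p)-o["tool_pos"])/0.025, "yaw now",o["ee_rot"], 
      "" if yaw is None else -(np.degrees(yaw-o["ee_rot"][2])+90)%180-90)
E
python3 - <<'E'
from h import *
s,E,o=shot("scene")
for n,uv,z in [("grip",(290,229),.05),("tab",(293,254),.017),("trk far",(279,268),.0),("trk near",(294,224),.0),("bead",(417,253),.037),("foot",(238,310),0.01),("camtop",(230,270),.193),("lens",(229,281),.17),("glue",(367,340),.05),("spool",(326,332),.04),("mug",(196,200),.09)]:
    print(n,px2z(s,E,uv,z))
c=s["image"][150:350,180:480]; cv2.imwrite("pics/sc1.png",cv2.resize(c,None,fx=2.66,fy=2.66,interpolation=cv2.INTER_CUBIC))
shift([0.40,-0.10,0.30])
E
```

```text
grip [ 0.4519 -0.151   0.05  ]
tab [ 0.5219 -0.134   0.017 ]
trk far [ 0.5662 -0.1728  0.    ]
trk near [ 0.3991 -0.1476  0.    ]
bead [0.4917 0.2461 0.037 ]
foot [ 0.7199 -0.2697  0.01  ]
camtop [ 0.6845 -0.2687  0.193 ]
lens [ 0.7051 -0.2711  0.17  ]
glue [0.7861 0.104  0.05  ]
spool [ 0.7712 -0.0086  0.04  ]
mug [ 0.3988 -0.4553  0.09  ]
units [-16.3992 -20.2336  -3.7854] yaw now [-3.1403 -0.0001  2.7898]
```

```bash
python3 - <<'E'
from h import *
shift([0.48,0.24,0.25])
E
```

```text
units [-14.7167  -6.3613  -1.8033] yaw now [-3.1403 -0.0001  2.7898]
```

>>> servo_tool(moves=[[-14.7,-6.4,-1.8,0,0],[-14.7,-6.4,-1.8,0,0],[-14.7,-6.4,-1.8,0,0],[-14.7,-6.4,-1.8,0,0],[-14.7,-6.4,-1.8,0,0],[-14.7,-6.4,-1.8,0,0],[-14.7,-6.4,-1.8,0,0],[-14.7,-6.4,-1.8,0,0],[-14.7,-6.4,-1.8,0,0],[-14.7,-6.4,-1.8,0,0]])

```text
time: 1.03
tool_pos: [0.4815, 0.2366, 0.2506]
ee_rot: [-3.141, 0.001, 2.787]
wrist_force: [1.0, 0.5, -0.5]
width: 0.0941
finger_force: 0.0
```

>>> servo_tool(moves=[[0,0,0,0,0],[0,0,0,0,0],[0,0,0,0,0],[0,0,0,0,0]])

```text
time: 1.37
tool_pos: [0.4784, 0.2404, 0.2503]
ee_rot: [3.142, -0.001, 2.791]
wrist_force: [0.2, 0.7, 0.1]
width: 0.0944
finger_force: 0.0
```

```bash
python3 - <<'E'
from h import *
s,E,o=shot("wrist","pics/wb.png")
np.savez("wb.npz",eye=E[0],R=E[1]); print(o["tool_pos"],o["ee_rot"],np.abs(o["qvel"]).max())
shift([0.47,-0.15,0.25])
E
```

```text
[0.4784 0.2404 0.2503] [ 3.1415 -0.0008  2.7915] 0.011935254469337183
units [ -5.0379 -14.7911   0.0101] yaw now [ 3.1415 -0.0006  2.7919]
```

View pics/wb.png

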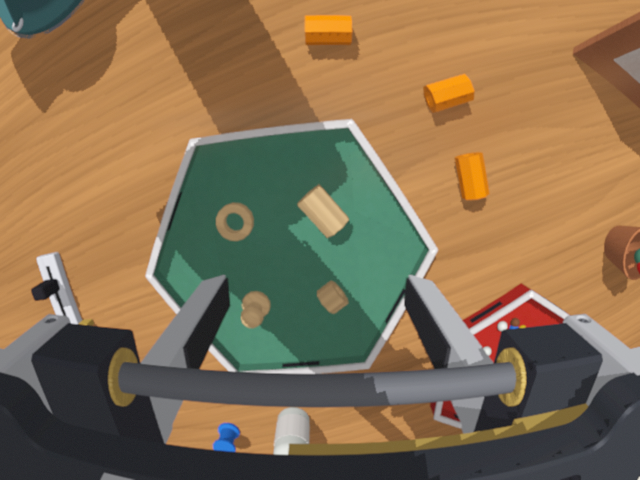

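The wrist view shows the long bead lying at about (323,211) in the tray. The ring is at (234,221), the finial at (255,308), the short bead at (332,297) and the dimmer at the left edge. I'll fit the bead's silhouette and look over the dimmer.

>>> servo_tool(moves=[[-5,-14.8,0,0,0.5],[-5,-14.8,0,0,0.5],[-5,-14.8,0,0,0.5],[-5,-14.8,0,0,0.5],[-5,-14.8,0,0,0.5],[-5,-14.8,0,0,0.5],[-5,-14.8,0,0,0.5],[-5,-14.8,0,0,0.5],[-5,-14.8,0,0,0.5],[-5,-14.8,0,0,0.5]])

```text
time: 2.25
tool_pos: [0.4686, -0.1541, 0.2502]
ee_rot: [-3.14, 0.0, 2.787]
wrist_force: [0.1, 0.1, -0.7]
width: 0.0469
finger_force: 0.0
```

>>> servo_tool(moves=[[0,0,0,0,0.5],[0,0,0,0,0.5],[0,0,0,0,0.5],[0,0,0,0,0.5]])

```text
time: 2.58
tool_pos: [0.4695, -0.1491, 0.2507]
ee_rot: [3.141, 0.0, 2.793]
wrist_force: [0.2, 0.1, 0.6]
width: 0.0469
finger_force: 0.0
```

```bash
cat > fit.py <<'E'
from h import *
from scipy.optimize import minimize
def model(x,y,yaw,L=.05,F=.032,z0=.005):
    a=np.radians(22.5+45*np.arange(8)); r=F/2/np.cos(np.pi/8)
    P=np.array([[sx*L/2,r*np.cos(t),z0+F/2+r*np.sin(t)] for sx in(-1,1) for t in a])
    return P@R.from_euler("z",yaw).as_matrix().T+[x,y,0]
def fit(s,E,mask,x0):
    ys,xs=np.nonzero(mask); 
    def iou(p):
        h=cv2.convexHull(np.array([proj(s,E,q) for q in model(*p)],np.float32))
        m=np.zeros((480*4,640*4),np.uint8); cv2.fillConvexPoly(m,np.round(h*4+1.5).astype(int),255)
        m=cv2.resize(m,(640,480),interpolation=cv2.INTER_AREA)/255.
        return np.abs(m-mask).sum()/mask.sum()
    best=min((minimize(iou,[*x0,t],method="Nelder-Mead",options=dict(initial_simplex=[[*x0,t],[x0[0]+.01,x0[1],t],[x0[0],x0[1]+.01,t],[*x0,t+.3]],xatol=1e-5,fatol=1e-4)) for t in np.arange(0,3.1,.4)),key=lambda r:r.fun)
    return best.x,best.fun
E
python3 - <<'E'
from fit import *
s,E2,o=shot("wrist","pics/wd.png")
print(o["tool_pos"],o["ee_rot"],o["width"])
np.savez("wd.npz",eye=E2[0],R=E2[1])
z=np.load("wb.npz"); E=(z["eye"],z["R"])
im=cv2.imread("pics/wb.png"); hsv=cv2.cvtColor(im,cv2.COLOR_BGR2HSV)
m=cv2.inRange(hsv,(8,50,60),(30,255,255)); 
n,l,st,c=cv2.connectedComponentsWithStats(m)
k=l[211,323]; print(st[k],c[k])
mask=(l==k).astype(float); mask=cv2.morphologyEx(mask,cv2.MORPH_CLOSE,np.ones((5,5)))
p0=px2z(s,E,c[k],.025); print(p0, fit(s,E,mask,p0[:2]))
E
```

```text
[ 0.4695 -0.1491  0.2507] [3.1411 0.0003 2.7927] 0.0469054112993238
[ 297  185   52   53 1452] [322.9263 211.0544]
[0.4829 0.2476 0.025 ] (array([0.4832, 0.2474, 0.3701]), np.float64(0.027904715605250364))
```

View pics/wd.png

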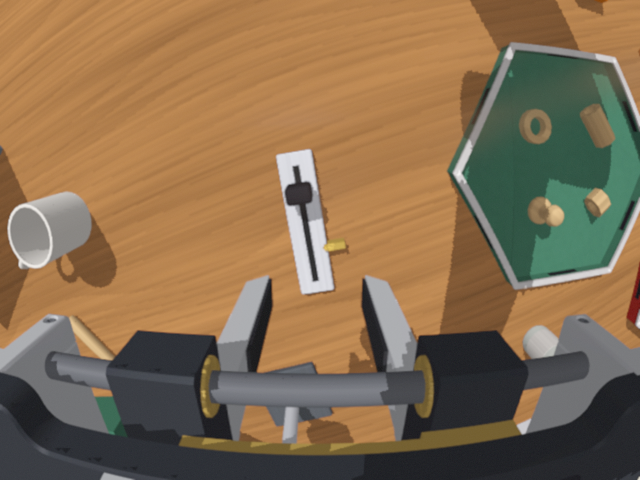

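The wrist view shows the track from (293,153) to (318,291), the black grip at (299,193), the brass tab at (336,246) and part of the camera's foot at (297,390). I'll fit these by back-projection.

```bash
python3 - <<'E'
from fit import *
s,_,_=shot("wrist"); z=np.load("wd.npz"); E=(z["eye"],z["R"])
im=cv2.imread("pics/wd.png"); hsv=cv2.cvtColor(im,cv2.COLOR_BGR2HSV)
def comp(m,uv):
    n,l,st,c=cv2.connectedComponentsWithStats(m); k=l[uv[1],uv[0]]; assert k; return l==k,st[k],c[k]
roi=np.zeros((480,640),np.uint8); roi[140:300,265:360]=255
w,st,_=comp(cv2.inRange(hsv,(0,0,140),(180,60,255))&roi,(290,165)); print("track",st)
ys,xs=np.nonzero(w); P=np.array([px2z(s,E,(a,b),.014)[:2] for a,b in zip(xs,ys)],np.float32)
(c,sz,an)=cv2.minAreaRect(P*1000); print(c,sz,an)
box=cv2.boxPoints((c,sz,an))/1000
long=max([(box[1]-box[0]),(box[2]-box[1])],key=np.linalg.norm); yv=long/np.linalg.norm(long); yv*=np.sign(yv[0]); xv=np.array([yv[1],-yv[0]]); c=np.array(c)/1000
print("yv",yv,np.degrees(np.arctan2(yv[1],yv[0])))
t,st,tc=comp(cv2.inRange(hsv,(18,120,90),(35,255,255))&roi,(338,245)); print("tab",st,tc)
ys,xs=np.nonzero(t); T=np.array([px2z(s,E,(a,b),.0165)[:2]-c for a,b in zip(xs,ys)])
print("tab along",(T@yv).min(),(T@yv).max(),np.median(T@yv),"across",(T@xv).min(),(T@xv).max())
# grip silhouette fit
bl,st,bc=comp(cv2.inRange(hsv,(0,0,0),(180,255,55))&roi,(299,193)); print("grip",st,bc)
bl=cv2.morphologyEx(bl.astype(np.uint8),cv2.MORPH_OPEN,np.ones((12,12))).astype(float); print(bl.sum())
def sil(u,v):
    Q=[[*(c+yv*(u+a)+xv*(v+b)),h] for a in(-.01,.01) for b in(-.014,.014) for h in(.0145,.0545)]
    h=cv2.convexHull(np.array([proj(s,E,q) for q in Q],np.float32)); m=np.zeros((1920,2560),np.uint8)
    cv2.fillConvexPoly(m,np.round(h*4+1.5).astype(int),255); return cv2.resize(m,(640,480),interpolation=cv2.INTER_AREA)/255.
r=min((minimize(lambda p:np.abs(sil(*p)-bl).sum()/bl.sum(),[u,0],method="Nelder-Mead",options=dict(initial_simplex=[[u,0],[u+.01,0],[u,.005]])) for u in(-.05,-.03)),key=lambda r:r.fun)
print("grip u,v",r.x,r.fun,"joint",r.x[0]+.06,"world",c+yv*r.x[0])
E
```

```text
track [ 276  149   58  145 3843]
(484.5340576171875, -166.54319763183594) (41.183837890625, 170.82974243164062) 79.20191192626953
yv [ 0.9823 -0.1873] -10.798088
tab [324 238  22  14 225] [335.1644 244.2978]
tab along 0.02074130725249314 0.03509662282612884 0.028183454494574035 across -0.04155581232731867 -0.01674589823593252Traceback (most recent call last):
  File "<stdin>", line 17, in <module>
  File "<stdin>", line 5, in comp
AssertionError
```

```bash
cat > dim.py <<'E'
from fit import *
c=np.array([.4845,-.1665]); yv=np.array([.9823,-.1873]); xv=np.array([yv[1],-yv[0]])
def sil(s,E,u,v,bx,by,bz):
    Q=[[*(c+yv*(u+a)+xv*(v+b)),h] for a in by for b in bx for h in bz]
    h=cv2.convexHull(np.array([proj(s,E,q) for q in Q],np.float32)); m=np.zeros((1920,2560),np.uint8)
    cv2.fillConvexPoly(m,np.round(h*4+1.5).astype(int),255); return cv2.resize(m,(640,480),interpolation=cv2.INTER_AREA)/255.
def bfit(s,E,m,us,bx,by,bz):
    f=lambda p:np.abs(sil(s,E,*p,bx,by,bz)-m).sum()/m.sum()
    r=min((minimize(f,[u,0],method="Nelder-Mead",options=dict(initial_simplex=[[u,0],[u+.01,0],[u,.005]])) for u in us),key=lambda r:r.fun)
    return r.x,r.fun
def measure(s,E,im,roi,gpx=None):
    hsv=cv2.cvtColor(im,cv2.COLOR_BGR2HSV); R_=np.zeros((480,640),np.uint8); y0,y1,x0,x1=roi; R_[y0:y1,x0:x1]=255
    t=cv2.inRange(hsv,(18,120,90),(35,255,255))&R_
    def big(m):
        n,l,st,cc=cv2.connectedComponentsWithStats(m); k=1+np.argmax(st[1:,4]); print(st[k],cc[k]); return (l==k).astype(float)
    print("tab",bfit(s,E,big(t),(.0,.03,.05),(-.041,-.021),(-.004,.004),(0,.0175)))
    b=cv2.inRange(hsv,(0,0,0),(180,255,60))&R_; b=cv2.morphologyEx(b,cv2.MORPH_OPEN,np.ones((11,11)))
    print("grip",bfit(s,E,big(b),(-.06,-.03,0,.03),(-.014,.014),(-.01,.01),(.0145,.0545)))
E
python3 - <<'E'
from dim import *
s,_,_=shot("wrist"); z=np.load("wd.npz"); E=(z["eye"],z["R"])
im=cv2.imread("pics/wd.png"); print(im[188:200:4,299])
measure(s,E,im,(140,300,265,360))
# camera direction from scene + side
a,Ea,_=shot("side"); cv2.imwrite("pics/sideC.png",cv2.resize(a["image"][130:250,240:400],None,fx=4,fy=4,interpolation=cv2.INTER_CUBIC))
E
```

```text
[[56 54 59]
 [55 54 56]
 [55 54 58]]
[324 238  22  14 225] [335.1644 244.2978]
tab (array([0.0303, 0.0004]), np.float64(0.1522265795206972))
[288 193  17  11 187] [296. 198.]
grip (array([-0.0408, -0.0021]), np.float64(2.5779595260564117))
```

```bash
sed -i 's/(180,255,60)/(180,255,80)/' dim.py; python3 - <<'E'
from dim import *
s,_,_=shot("wrist"); z=np.load("wd.npz"); E=(z["eye"],z["R"])
im=cv2.imread("pics/wd.png")
measure(s,E,im,(140,300,265,360))
g=c+yv*-.035
shift([g[0],g[1],.06],np.radians(-10.8)+np.pi/2)
shift([g[0],g[1],.06],np.radians(-10.8))
E
```

```text
[324 238  22  14 225] [335.1644 244.2978]
tab (array([0.0303, 0.0004]), np.float64(0.1522265795206972))
[287 183  25  22 504] [298.8492 193.5873]
grip (array([-0.0408, -0.0007]), np.float64(0.33204948646125115))
units [ 0.5905 -0.637   7.6233] yaw now [3.1415 0.0003 2.7914] 80.73570168827987
units [ 0.5905 -0.637   7.6233] yaw now [3.1415 0.0003 2.7914] -9.264298311720154
```

>>> servo_tool(moves=[[0.8,-0.7,2,13.45,0.3],[0.8,-0.7,3,13.45,0.3],[0.8,-0.7,4,13.45,0.3],[0.8,-0.7,5,13.45,0.3],[0.8,-0.7,6,13.45,0.3],[0.8,-0.7,6,13.45,0.3],[0.8,-0.7,6,13.45,0.3],[0.8,-0.7,6,13.45,0.3],[0.8,-0.7,6,13.45,0.3],[0.8,-0.7,6,13.45,0.3]])

```text
time: 3.67
tool_pos: [0.4445, -0.1601, 0.1004]
ee_rot: [3.142, -0.0, 1.534]
wrist_force: [0.3, 0.2, 0.0]
width: 0.0656
finger_force: 0.0
```

```bash
python3 - <<'E'
from dim import *
g=c-yv*.041
shift([*g,.032],np.radians(79.2))
E
```

```text
units [ 0.0521 -0.0136  2.7379] yaw now [ 3.1415 -0.0002  1.5341] 8.696080045662072
```

>>> servo_tool(moves=[[0.05,0,0,1.2,0.3],[0.05,0,0,1.2,0.3],[0.05,0,0,1.2,0.3],[0.05,0,0,1.2,0.3]])

```text
time: 4.0
tool_pos: [0.4445, -0.1591, 0.1005]
ee_rot: [3.141, -0.0, 1.417]
wrist_force: [-0.2, -0.0, -0.5]
width: 0.066
finger_force: 0.0
```

```bash
python3 - <<'E'
from dim import *
s,E,o=shot("wrist","pics/wg.png")
g=c-yv*.041
shift([*g,.032],np.radians(79.2))
E
```

```text
units [ 0.0105 -0.0122  2.7399] yaw now [ 3.1415 -0.      1.4164] 1.953148375076168
```

View pics/wg.png

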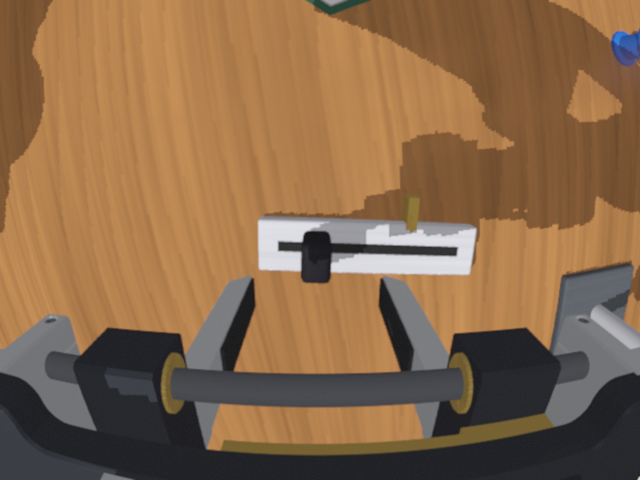

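The grip at (316,257) is midway between the fingers, with the tab at (413,213). I'll go down, then clamp along the track.

>>> servo_tool(moves=[[0,0,1,0.33,0.3],[0,0,2,0.33,0.3],[0,0,2.75,0.33,0.3],[0,0,2.75,0.33,0.3],[0,0,2.75,0.33,0.85],[0,0,2.75,0.33,0.85],[0,0,2.75,0.33,0.85],[0,0,2.75,0.33,0.85],[0,0,2.75,0.33,0.85],[0,0,2.75,0.33,0.85]])

```text
time: 4.88
tool_pos: [0.445, -0.1595, 0.0326]
ee_rot: [3.14, 0.0, 1.38]
wrist_force: [-0.4, 0.2, -0.1]
width: 0.0293
finger_force: 0.0
```

```bash
python3 - <<'E'
from dim import *
o=robot.get_obs(); print(o["tool_pos"],o["ee_rot"],o["wrist_force"],o["width"],o["finger_force"])
g=c+yv*.0305; print("u now",(o["tool_pos"][:2]-c)@yv)
shift([*g,o["tool_pos"][2]],np.radians(79.2))
s,E,o=shot("wrist","pics/wg2.png")
im=s["image"]; hsv=cv2.cvtColor(im,cv2.COLOR_BGR2HSV)
t=cv2.inRange(hsv,(18,110,70),(35,255,255)); t[:, :380]=0; t[:,450:]=0;t[300:]=0
n,l,st,cc=cv2.connectedComponentsWithStats(t)
for k in range(1,n):
    if st[k,4]>60: print(st[k],cc[k],bfit(s,E,(l==k).astype(float),(.02,.04),(-.041,-.018),(-.004,.004),(0,.0175)))
E
```

```text
[ 0.445  -0.1595  0.0326] [3.14   0.0004 1.3797] [-0.3817  0.2242 -0.1068] 0.029328300404250208 0.0
u now -0.040099848378904894
units [0.0267 2.8239 0.0046] yaw now [3.14   0.0004 1.3797] -0.14933954025374874
[424 207  25  49 919] [436.1306 228.5147] (array([0.0299, 0.0004]), np.float64(0.1154537114083936))
```

>>> servo_tool(moves=[[0,0,0,0,0.85],[0,0,0,0,0.85],[0,0,0,0,0.85],[0,0,0,0,0.85]])

```text
time: 5.27
tool_pos: [0.4446, -0.1593, 0.0321]
ee_rot: [3.141, 0.0, 1.38]
wrist_force: [-1.0, 0.5, 2.8]
width: 0.0199
finger_force: 30.0
```

>>> servo_tool(moves=[[0,0.4,0,0,0.85],[0,0.8,0,0,0.85],[0,1.2,0,0,0.85],[0,1.6,0,0,0.85],[0,2,0,0,0.85],[0,2.4,0,0,0.85],[0,2.8,0,0,0.85],[0,2.8,0,0,0.85],[0,2.8,0,0,0.85],[0,2.8,0,0,0.85]])

```text
time: 6.1
tool_pos: [0.5145, -0.1726, 0.0321]
ee_rot: [3.139, -0.0, 1.38]
wrist_force: [1.0, 0.7, 4.2]
width: 0.0199
finger_force: 30.0
```

```bash
python3 - <<'E'
from dim import *
s,E,o=shot("wrist","pics/wg3.png")
print("u now",(o["tool_pos"][:2]-c)@yv,"v",(o["tool_pos"][:2]-c)@xv,o["wrist_force"],o["width"],o["finger_force"])
E
```

```text
u now 0.030624613057983734 v 0.0003591837734868281 [1.0129 0.6824 4.2326] 0.019854320432798632 29.99947428703308
```

View pics/wg3.png

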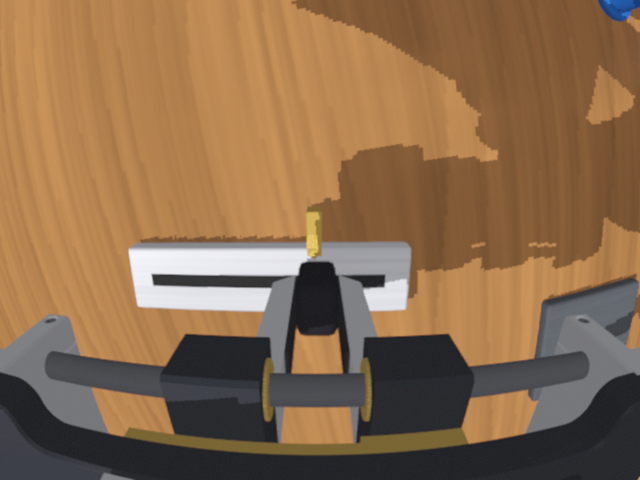

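The gripped dimmer at about (317,298) is now level with the tab at (314,232). I'll check the numbers.

```bash
python3 - <<'E'
from dim import *
s,E,o=shot("wrist"); im=s["image"]
hsv=cv2.cvtColor(im,cv2.COLOR_BGR2HSV)
t=cv2.inRange(hsv,(18,100,70),(35,255,255)); t[:, :290]=0; t[:,340:]=0;t[:195]=0;t[262:]=0
n,l,st,cc=cv2.connectedComponentsWithStats(t); k=1+np.argmax(st[1:,4]); m=(l==k).astype(float)
print(st[k],bfit(s,E,m,(.02,.04),(-.041,-.021),(-.004,.004),(0,.0175)),bfit(s,E,m,(.02,.04),(-.041,-.015),(-.004,.004),(0.01,.0175)))
for v in range(208,262,6):
    xs=np.nonzero(m[v])[0]
    if len(xs): print(v,xs.min(),xs.max(),[round(float((px2z(s,E,(x,v),.0175)[:2]-c)@yv),4) for x in(xs.min()-.5,xs.max()+.5)])
for uv in [(299,263),(335,263),(317,263)]: print("grip top far edge",(px2z(s,E,uv,.0545)[:2]-c)@yv)
E
```

```text
[307 206  16  52 741] (array([0.0298, 0.0009]), np.float64(0.16579608901590323)) (array([ 0.0298, -0.0014]), np.float64(0.08303035114180625))
208 308 321 [0.0262, 0.0336]
214 307 322 [0.0257, 0.0342]
220 307 322 [0.0256, 0.0342]
226 307 322 [0.0256, 0.0342]
232 307 322 [0.0256, 0.0342]
238 307 322 [0.0255, 0.0342]
244 308 321 [0.026, 0.0336]
250 309 321 [0.0265, 0.0336]
256 313 317 [0.0287, 0.0314]
grip top far edge 0.02306419354750193
grip top far edge 0.03914630309784702
grip top far edge 0.031104269684066932
```

>>> servo_tool(moves=[[0,-0.03,0,0,0.85],[0,-0.03,0,0,0.85],[0,-0.03,0,0,0.85],[0,-0.03,0,0,0.85],[0,-0.03,0,0,0.4],[0,-0.03,0,0,0.4],[0,-0.03,0,0,0.4],[0,-0.03,0,0,0.4],[0,-0.03,0,0,0.4],[0,-0.03,0,0,0.4]])

```text
time: 7.03
tool_pos: [0.5121, -0.1723, 0.0313]
ee_rot: [-3.141, -0.0, 1.379]
wrist_force: [-0.3, -0.9, -0.6]
width: 0.0553
finger_force: 0.0
```

>>> servo_tool(moves=[[0,0,-1,0,0.4],[0,0,-2.5,0,0.4],[-1,0,-4,0,0.4],[-2,0,-5.5,0,0.4],[-2.5,-1,-7,0,0.4],[-2.5,-2,-8.5,0,0.4],[-2.5,-3,-8.5,0,0.4],[-2.5,-3,-8.5,0,0.4],[-2.5,-3,-8.5,0,0.4]])

```text
time: 7.78
tool_pos: [0.4268, -0.2199, 0.246]
ee_rot: [3.138, 0.002, 1.378]
wrist_force: [0.3, -0.6, 0.1]
width: 0.0565
finger_force: 0.0
```

```bash
python3 - <<'E'
from dim import *
s,E,o=shot("wrist","pics/wc.png"); print(o["tool_pos"],o["ee_rot"],o["width"])
np.savez("wc.npz",eye=E[0],R=E[1])
for p in [[*(c+yv*.0298),.0545],[*(c+yv*.0298+xv*-.03),.0175]]: print(proj(s,E,p))
E
```

```text
[ 0.4268 -0.2199  0.246 ] [3.1376 0.0015 1.3784] 0.056483001474164456
[391.2555 155.538 ]
[384.9063 126.7967]
```

View pics/wc.png

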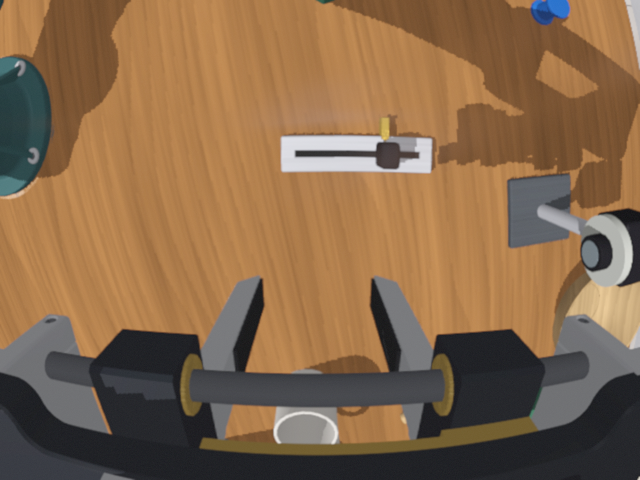

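The picture shows the dimmer grip at (388,155) with the tab at (385,128). The camera's foot has corners (508,181), (569,174), (570,237) and (510,247), and its lens is at (592,252) with the ring light around it.

```bash
python3 - <<'E'
from dim import *
s,_,_=shot("wrist"); z=np.load("wc.npz"); E=(z["eye"],z["R"]); im=cv2.imread("pics/wc.png")
measure(s,E,im,(110,175,370,405))
hsv=cv2.cvtColor(im,cv2.COLOR_BGR2HSV)
q=[px2z(s,E,p,.008)[:2] for p in [(508,181),(569,174),(570,237),(510,247)]]; q=np.array(q)
print(q,q.mean(0),[ (np.linalg.norm(q[(i+1)%4]-q[i]),np.degrees(np.arctan2(*(q[(i+1)%4]-q[i])[::-1]))) for i in range(4)])
print("lens",px2z(s,E,(592,252),.17))
L=px2z(s,E,(592,252),.17); shift([L[0]-.16,L[1],.30],0.3)
E
```

```text
[379 117  11  23 220] [384.1273 127.2045]
tab (array([0.0307, 0.0005]), np.float64(0.18060606060606058))
[377 143  22  25 524] [387.5458 154.7576]
grip (array([ 0.0281, -0.0007]), np.float64(0.3608292171830564))
[[ 0.6674 -0.2283]
 [ 0.7674 -0.2322]
 [ 0.7671 -0.3206]
 [ 0.6649 -0.3145]] [ 0.7167 -0.2739] [(np.float64(0.10007720780310717), np.float64(-2.2660623503303676)), (np.float64(0.08836285952390303), np.float64(-90.23481706162912)), (np.float64(0.10237702875207078), np.float64(176.60356141607207)), (np.float64(0.0862918998171023), np.float64(88.29970711251201))]
lens [ 0.6687 -0.2703  0.17  ]
units [-1.3807  3.5929 -2.2833] yaw now [-3.1404 -0.0008  1.3796] 61.857091917576156
```

```bash
python3 - <<'E'
from dim import *
g=c+yv*.0298-xv*0.05
shift([*g,.14],np.radians(79.2))
E
```

```text
units [4.5094 3.0489 4.1222] yaw now [-3.1404 -0.0008  1.3796] -0.1541742284991443
```

>>> servo_tool(moves=[[1.7,1,1,0,0.3],[1.7,2,2,0,0.3],[1.7,3,3,0,0.3],[1.7,3.05,4.1,0,0.3],[1.7,3.05,4.1,0,0.3],[1.7,3.05,4.1,0,0.3],[1.7,3.05,4.1,0,0.3],[1.7,3.05,4.1,0,0.3]])

```text
time: 8.55
tool_pos: [0.5107, -0.1928, 0.1439]
ee_rot: [3.138, 0.001, 1.379]
wrist_force: [0.0, 0.1, -0.9]
width: 0.0662
finger_force: 0.0
```

```bash
python3 - <<'E'
from dim import *
s,E,o=shot("wrist","pics/wg4.png"); im=s["image"]; print(o["tool_pos"],o["ee_rot"])
x,y=proj(s,E,[*(c+yv*.0298),.035]).astype(int); print(x,y)
np.savez("wg4.npz",eye=E[0],R=E[1])
measure(s,E,im,(y-90,y+45,x-45,x+45))
x0,y0=x-100,y-90
cv2.imwrite("pics/wg4c.png",cv2.resize(im[y0:y0+150,x0:x0+200],None,fx=4,fy=4,interpolation=cv2.INTER_CUBIC)); print(x0,y0)
E
```

```text
[ 0.5107 -0.1928  0.1439] [3.1382 0.0008 1.3794]
314 213
[309 159  12  32 319] [314.1473 173.6897]
tab (array([0.0301, 0.0006]), np.float64(0.19963120044255947))
[302 194  25  41 967] [313.7973 214.333 ]
grip (array([ 0.0296, -0.0005]), np.float64(0.25176713912038445))
214 123
```

View pics/wg4c.png

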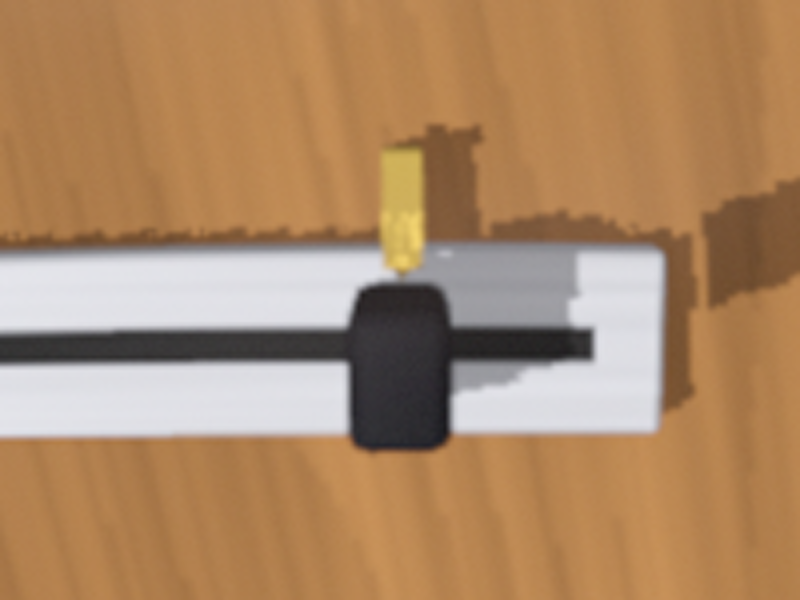

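In the crop the grip spans 350–450 (centre 400) and the tab's centre is at 402, so the dimmer is set to within about 0.5 mm. Next I'll look at the camera from above.

```bash
python3 - <<'E'
from dim import *
shift([.57,-.27,.30],np.radians(-3))
E
```

```text
units [-2.5844  2.9387 -6.2165] yaw now [3.1375 0.0011 1.3792] 82.0242754470143
```

>>> servo_tool(moves=[[0,0,-1.5,13.7,0.4],[0,0,-3,13.7,0.4],[0,0,-4.5,13.7,0.4],[0,0,-6.2,13.7,0.4],[-1,1,-6.2,13.7,0.4],[-2.6,2,-6.2,13.7,0.4],[-2.6,2.9,-6.2,13.7,0.4],[-2.6,2.9,-6.2,13.7,0.4],[-2.6,2.9,-6.2,13.7,0.4],[-2.6,2.9,-6.2,13.7,0.4]])

```text
time: 9.43
tool_pos: [0.5689, -0.2707, 0.2983]
ee_rot: [3.14, -0.002, 0.122]
wrist_force: [-0.4, 0.9, 0.0]
width: 0.0562
finger_force: 0.0
```

```bash
python3 - <<'E'
from dim import *
shift([.57,-.27,.30],np.radians(-3))
E
```

```text
units [ 0.0478 -0.0219 -0.0667] yaw now [ 3.1402 -0.0021  0.1223] 10.008489393366204
```

>>> servo_tool(moves=[[0,0,0,1.4,0.4],[0,0,0,1.4,0.4],[0,0,0,1.4,0.4],[0,0,0,1.4,0.4],[0,0,0,1.4,0.4]])

```text
time: 9.85
tool_pos: [0.5686, -0.2698, 0.2975]
ee_rot: [3.141, -0.001, -0.015]
wrist_force: [-0.2, 0.2, -0.6]
width: 0.0563
finger_force: 0.0
```

```bash
python3 - <<'E'
from dim import *
s,E,o=shot("wrist","pics/wc2.png"); print(o["tool_pos"],o["ee_rot"])
np.savez("wc2.npz",eye=E[0],R=E[1])
E
```

```text
[ 0.5686 -0.2698  0.2975] [ 3.1411 -0.0011 -0.0153]
```

View pics/wc2.png

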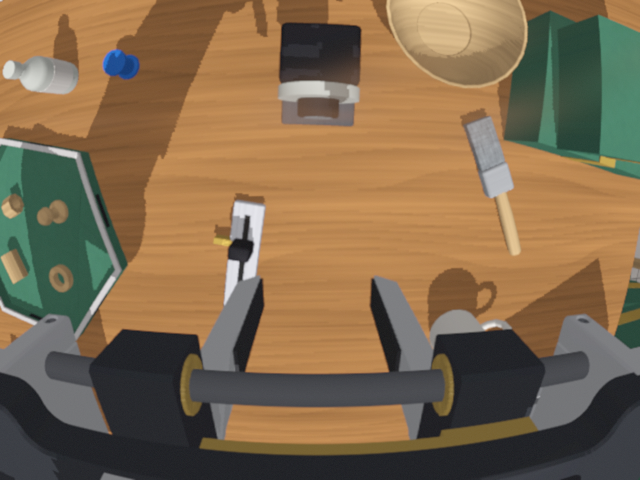

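The top view shows the camera body at (320,50) with its far edge from (284,24) to (361,27). The ring light is at (319,92) and the foot's near edge runs from (282,121) to (353,126). I'll fit lines to these edges.

```bash
python3 - <<'E'
from dim import *
s,_,_=shot("wrist"); z=np.load("wc2.npz"); E=(z["eye"],z["R"]); im=cv2.imread("pics/wc2.png")
g=cv2.cvtColor(im,cv2.COLOR_BGR2GRAY); hsv=cv2.cvtColor(im,cv2.COLOR_BGR2HSV)
print(g[20:130:4,300]); print(g[20:130:4,340])
def line(pts,z,name):
    P=np.array([px2z(s,E,p,z)[:2] for p in pts],np.float32); vx,vy,x,y=cv2.fitLine(P,cv2.DIST_HUBER,0,.001,.001).ravel()
    print(name,"ang %.2f"%np.degrees(np.arctan2(vy,vx)),"mid",P.mean(0),"ends",P[0],P[-1]); 
d=(g<75).astype(np.uint8)
n,l,st,cc=cv2.connectedComponentsWithStats(d); k=l[40,320]; m=l==k; print(st[k])
# far/left/right edges, subpixel from row/col gradients
def edge(v): return np.argmax(np.abs(np.gradient(cv2.GaussianBlur(v.astype(np.float32).reshape(1,-1),(5,1),1).ravel())))
line([(x,14+edge(g[14:34,x])) for x in range(290,354,3)],.193,"body far")
line([(274+edge(g[y,274:295]),y) for y in range(32,66,2)],.193,"body left")
line([(350+edge(g[y,350:372]),y) for y in range(32,66,2)],.193,"body right")
sat=hsv[...,1]
line([(x,114+edge(sat[114:136,x])) for x in range(288,348,3)],.008,"foot near")
w=cv2.inRange(hsv,(0,0,120),(180,70,255)); w[:70]=0;w[112:]=0;w[:,:265]=0;w[:,375:]=0
n,l,st,cc=cv2.connectedComponentsWithStats(w); k=1+np.argmax(st[1:,4]); print("ring",st[k],cc[k])
x0,y0,ww,hh,_=st[k]; ys,xs=np.nonzero(l==k)
for e in(xs.min(),xs.max()): 
    yy=ys[xs==e]; print("ring edge",e,yy.min(),yy.max(),px2z(s,E,(e,yy.mean()),.17))
top=[(x,ys[xs==x].min()) for x in range(x0+8,x0+ww-8,4)]; print(top[::4])
E
```

```text
[ 95  34  38  39  36  37  41  50  49  47  40  41  48  60  56 104 202 201
 200 172  80  82  87  87  96 121 132 147]
[139  78  36  36  34  35  36  37  41  43  48  53  59  65  71  75 145 147
 148 137 123 119 110 114 115 113 109 150]
[ 279   22   82   60 4414]
body far ang 86.41 mid [ 0.7393 -0.2752] ends [ 0.7408 -0.2513] [ 0.7378 -0.2991]
body left ang -4.33 mid [ 0.7197 -0.2435] ends [ 0.7327 -0.2444] [ 0.7068 -0.2427]
body right ang -1.36 mid [ 0.7189 -0.304 ] ends [ 0.7321 -0.305 ] [ 0.706  -0.3037]
foot near ang 87.79 mid [ 0.666  -0.2703] ends [ 0.6673 -0.2348] [ 0.6649 -0.3057]
ring [ 278   80   82   32 1619] [315.861   92.2903]
ring edge 278 87 98 [ 0.6873 -0.2393  0.17  ]
ring edge 359 89 96 [ 0.6864 -0.3051  0.17  ]
[(286, np.int64(82)), (302, np.int64(81)), (318, np.int64(80)), (334, np.int64(82)), (350, np.int64(84))]
```

```bash
python3 - <<'E'
from dim import *
shift([.4832,.2474,.20],.3701)
E
```

```text
units [ -3.7487 -20.6321   3.8765] yaw now [ 3.1414 -0.0004 -0.016 ] -22.119996242128806
```

>>> servo_tool(moves=[[-3.7,-20.6,3.9,-3.7,0.4],[-3.7,-20.6,3.9,-3.7,0.4],[-3.7,-20.6,3.9,-3.7,0.4],[-3.7,-20.6,3.9,-3.7,0.4],[-3.7,-20.6,3.9,-3.7,0.4],[-3.7,-20.6,3.9,-3.7,0.4],[-3.7,-20.6,3.9,-3.7,0.4],[-3.7,-20.6,3.9,-3.7,0.4],[-3.7,-20.6,3.9,-3.7,0.4],[-3.7,-20.6,3.9,-3.7,0.4]])

```text
time: 10.78
tool_pos: [0.5024, 0.1364, 0.2204]
ee_rot: [3.142, -0.001, 0.371]
wrist_force: [0.1, 0.6, 0.0]
width: 0.0564
finger_force: 0.0
```

```bash
python3 - <<'E'
from dim import *
shift([.4832,.2474,.20],.3701)
E
```

```text
units [ 0.8943 -4.4167  0.8149] yaw now [ 3.1415 -0.0009  0.3712] 0.06218661076069054
```

>>> servo_tool(moves=[[0.8,-4,0.8,0,0.4],[0.8,-4,0.8,0,0.4],[0.8,-4,0.8,0,0.4],[0.8,-4,0.8,0,0.4],[0.8,-4,0.8,0,0.4],[0.8,-4,0.8,0,0.4],[0.8,-4,0.8,0,0.4]])

```text
time: 11.37
tool_pos: [0.4862, 0.2337, 0.201]
ee_rot: [3.141, -0.001, 0.369]
wrist_force: [0.3, -1.0, -0.5]
width: 0.0564
finger_force: 0.0
```

```bash
python3 - <<'E'
from fit import *
s,E,o=shot("wrist","pics/wb2.png"); im=s["image"]
q=proj(s,E,[.4832,.2474,.03]).astype(int)
m=cv2.inRange(cv2.cvtColor(im,cv2.COLOR_BGR2HSV),(8,50,60),(30,255,255))
n,l,st,cc=cv2.connectedComponentsWithStats(m); k=l[q[1],q[0]]; print(q,st[k],o["tool_pos"])
mask=cv2.morphologyEx((l==k).astype(float),cv2.MORPH_CLOSE,np.ones((5,5)))
x,f=fit(s,E,mask,[.4832,.2474]); print(x,f)
shift([x[0],x[1],.0075],x[2])
E
```

```text
[302 219] [ 286  191   34   57 1860] [0.4862 0.2337 0.201 ]
[0.4827 0.2474 0.3692] 0.023617963314358
units [ 0.0547 -0.5686  7.7404] yaw now [ 3.1413 -0.001   0.3684] -0.04423875180057735
```

Both fits agree within 1 mm. I'll shift over the bead and go down.

>>> servo_tool(moves=[[0.05,-0.57,1.5,0,0.4],[0.05,-0.57,3,0,0.4],[0.05,-0.57,4.5,0,0.4],[0.05,-0.57,5.5,0,0.4],[0.05,-0.57,6,0,0.4],[0.05,-0.57,6,0,0.4],[0.05,-0.57,6,0,0.4]])

```text
time: 12.0
tool_pos: [0.4824, 0.2482, 0.0512]
ee_rot: [3.142, -0.001, 0.369]
wrist_force: [0.5, 0.4, 0.1]
width: 0.0563
finger_force: 0.0
```

```bash
python3 - <<'E'
from fit import *
shift([.4829,.2474,.008],.3695); print(robot.get_obs()["tool_pos"])
E
```

```text
units [0.0052 0.0354 1.7271] yaw now [ 3.1416 -0.0008  0.3691] -0.021620121245874202
[0.4824 0.2482 0.0512]
```

>>> servo_tool(moves=[[0,0.03,0.8,0,0.4],[0,0.03,1.4,0,0.4],[0,0.03,1.7,0,0.4],[0,0.03,1.7,0,0.4],[0,0.03,1.7,0,0.4],[0,0.03,1.7,0,0.75],[0,0.03,1.7,0,0.75],[0,0.03,1.7,0,0.75],[0,0.03,1.7,0,0.75],[0,0.03,1.7,0,0.75]])

```text
time: 12.83
tool_pos: [0.4824, 0.2481, 0.0087]
ee_rot: [3.141, -0.001, 0.371]
wrist_force: [0.0, -0.8, 1.8]
width: 0.0319
finger_force: 30.0
```

>>> servo_tool(moves=[[0,0,0,0,0.8],[0,0,0,0,0.8],[0,0,0,0,0.8],[0,0,0,0,0.8]])

```text
time: 13.17
tool_pos: [0.4825, 0.2481, 0.0087]
ee_rot: [3.141, -0.001, 0.37]
wrist_force: [-0.4, -0.8, 5.2]
width: 0.032
finger_force: 30.0
```

```bash
python3 - <<'E'
from fit import *
o=robot.get_obs(); print(o); 
d=R.from_euler("xyz",o["ee_rot"]).inv().apply(np.array([.4829,.2474,.021])-o["tool_pos"]); print("bead mid in tool",d)
E
```

```text
{'time': 13.1667, 'joint_positions': array([ 0.3706,  0.1929,  1.6558, -0.0002,  1.2915,  1.571 ]), 'qvel': array([ 0.0015,  0.0005,  0.0003, -0.0016,  0.001 , -0.0015]), 'joint_torque': array([  0.3859, -32.5694, -25.0539,   0.2829,  -0.2829,   0.0048]), 'tool_pos': array([0.4825, 0.2481, 0.0087]), 'ee_rot': array([ 3.1414, -0.0014,  0.3705]), 'wrist_force': array([-0.3642, -0.8328,  5.2428]), 'wrist_torque': array([-0.1964,  0.1956, -0.0033]), 'finger_force': 30.001127945724875, 'width': 0.032030905475347655}
bead mid in tool [ 0.0002  0.0008 -0.0123]
```

>>> servo_tool(moves=[[0,0,-0.5,0,0.8],[0,0,-1.2,0,0.8],[0,0,-2.2,0,0.8],[0,0,-3.5,0,0.8],[0,0,-5,0,0.8],[0,0,-6.5,0,0.8],[0,0,-8,0,0.8],[0,0,-8,0,0.8],[0,0,-8,0,0.8]])

```text
time: 13.92
tool_pos: [0.483, 0.2486, 0.2103]
ee_rot: [-3.141, -0.005, 0.371]
wrist_force: [-0.8, -0.3, -1.3]
width: 0.0316
finger_force: 30.0
```

```bash
python3 - <<'E'
from fit import *
o=robot.get_obs(); print(o["width"],o["finger_force"],o["tool_pos"])
shift([.53,-.264,.19],np.radians(-2.9))
E
```

```text
0.031617274150053984 29.999882820993662 [0.483  0.2486 0.2103]
units [-5.6784 19.795   0.7744] yaw now [-3.1412 -0.0053  0.3706] 24.135952539456582
```

>>> servo_tool(moves=[[-0.3,1,0,0.2,0.8],[-0.8,2.5,0,0.6,0.8],[-1.2,4,0,1,0.8],[-1.6,5.5,0,1.4,0.8],[-2,7,0,1.8,0.8],[-2.4,8.5,0,2.2,0.8],[-2.8,10,0,2.6,0.8],[-3.2,11.4,0,3,0.8],[-3.4,12,0,3.2,0.8],[-3.4,12,0,3.2,0.8]])

```text
time: 14.75
tool_pos: [0.5099, -0.0656, 0.2041]
ee_rot: [-3.141, 0.006, 0.03]
wrist_force: [-0.3, 1.1, -0.4]
width: 0.0314
finger_force: 30.0
```

```bash
python3 - <<'E'
from fit import *
o=robot.get_obs(); print(o["width"],o["finger_force"],o["tool_pos"])
shift([.53,-.264,.19],np.radians(-2.9))
E
```

```text
0.03144647761582975 29.999882153933868 [ 0.5099 -0.0656  0.2041]
units [0.575  7.9574 0.5571] yaw now [-3.141   0.0062  0.0295] 4.590368527929613
```

>>> servo_tool(moves=[[0,1,0,0.2,0.8],[0.1,2.2,0,0.4,0.8],[0.2,3.6,0,0.6,0.8],[0.3,5,0.2,0.75,0.8],[0.4,6.2,0.3,0.75,0.8],[0.5,7.2,0.4,0.75,0.8],[0.5,7.9,0.5,0.75,0.8],[0.5,7.9,0.5,0.75,0.8],[0.5,7.9,0.5,0.75,0.8],[0.5,7.9,0.5,0.75,0.8]])

```text
time: 15.58
tool_pos: [0.5306, -0.2575, 0.194]
ee_rot: [-3.139, 0.002, -0.042]
wrist_force: [-0.3, 0.4, 0.1]
width: 0.0317
finger_force: 30.0
```

```bash
python3 - <<'E'
from fit import *
o=robot.get_obs(); print(o["width"],o["finger_force"],o["tool_pos"])
shift([.557,-.2652,.1577],np.radians(-2.9))
E
```

```text
0.031727428848197035 30.00006858143024 [ 0.5306 -0.2575  0.194 ]
units [1.0728 0.2671 1.45  ] yaw now [-3.1392  0.002  -0.0417] 0.5115592905765709
```

>>> servo_tool(moves=[[0.3,0.1,0.4,0.05,0.8],[0.6,0.2,0.8,0.05,0.8],[0.9,0.25,1.2,0.05,0.8],[1.05,0.25,1.45,0.05,0.8],[1.05,0.25,1.45,0.05,0.8],[1.05,0.25,1.45,0.05,0.8],[1.05,0.25,1.45,0.05,0.8],[1.05,0.25,1.45,0.05,0.8]])

```text
time: 16.25
tool_pos: [0.5569, -0.2669, 0.1599]
ee_rot: [3.141, -0.001, -0.049]
wrist_force: [-0.5, -0.5, 0.6]
width: 0.0313
finger_force: 30.0
```

```bash
python3 - <<'E'
from dim import *
o=robot.get_obs(); print(o["width"],o["finger_force"],o["tool_pos"],o["ee_rot"])
shift([.557,-.2652,.1577],np.radians(-2.9))
s,E,o=shot("wrist","pics/end.png")
a,Ea,_=shot("side","pics/endside.png"); b,Eb,_=shot("scene","pics/endscene.png")
for n,q,F in(("side",a,Ea),("scene",b,Eb)): print(n,"view",proj(q,F,[.557,-.2652,.17]),"lens",proj(q,F,[.667,-.271,.17]))
def crop(q,F):
    x,y=proj(q,F,[.61,-.268,.16]).astype(int); print(x-50,y-75); return cv2.resize(q["image"][y-75:y+75,x-50:x+50],(400,600),interpolation=cv2.INTER_CUBIC)
cv2.imwrite("pics/endc.png",np.hstack([crop(a,Ea),crop(b,Eb)]))
E
```

```text
0.03134896679224405 29.999852722976357 [ 0.5569 -0.2669  0.1599] [ 3.1411 -0.0011 -0.0485]
units [ 0.0015 -0.0677  0.0871] yaw now [ 3.1411 -0.0011 -0.0485] 0.11988441101787828
side view [348.291  181.9353] lens [316.5096 171.4895]
scene view [242.0303 233.5769] lens [231.9981 268.142 ]
282 104
187 176
```

View pics/endc.png

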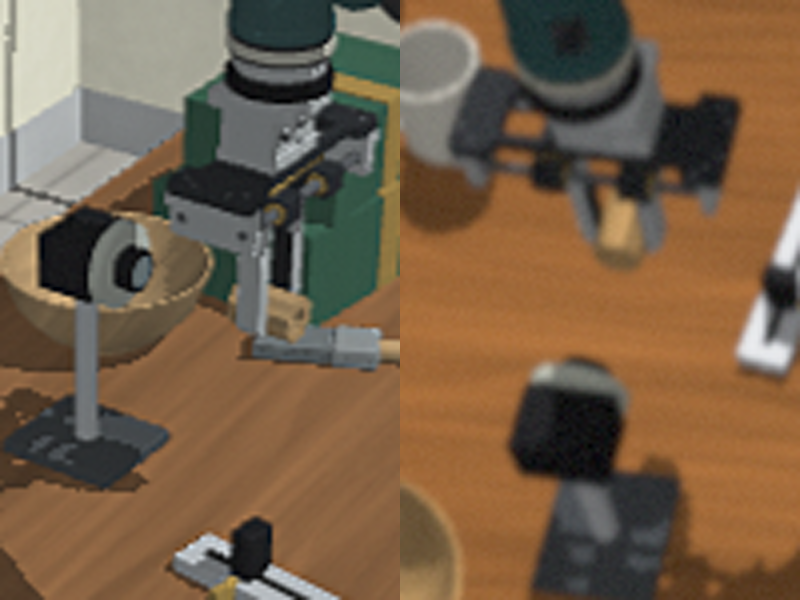

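Both views fit. In the side view the lens is at about (316,171), where (316.5,171.5) was predicted, and the bead is at about (349,181), where (348,182) was predicted. I'll make one last small correction.

>>> servo_tool(moves=[[0,-0.05,0.06,-0.02,0.8],[0,-0.05,0.06,-0.02,0.8],[0,-0.05,0.06,-0.02,0.8],[0,-0.05,0.06,-0.02,0.8],[0,-0.05,0.06,-0.02,0.8],[0,-0.05,0.06,-0.02,0.8],[0,-0.05,0.06,-0.02,0.8],[0,-0.05,0.06,-0.02,0.8]])

```text
time: 17.07
tool_pos: [0.5568, -0.2655, 0.1577]
ee_rot: [-3.141, -0.0, -0.046]
wrist_force: [-0.6, -0.0, -1.1]
width: 0.0313
finger_force: 30.0
```

```bash
python3 - <<'E'
from dim import *
for i in range(4):
    o=robot.get_obs(); print(o["tool_pos"],o["ee_rot"],o["finger_force"]); robot.snapshot("side")
E
```

```text
[ 0.5568 -0.2655  0.1577] [-3.1415 -0.0001 -0.0464] 29.999868753366172
[ 0.5568 -0.2655  0.1576] [-3.1415 -0.     -0.0464] 29.99980351072736
[ 0.5568 -0.2655  0.1576] [-3.1415 -0.     -0.0464] 29.999930238118395
[ 0.5568 -0.2655  0.1576] [-3.1415 -0.     -0.0464] 29.999809929868206
```

```bash
python3 -c "
from bench import robot; print(robot.close_job())"
```

```text
the job is handed in; nothing more can be done
None
```

I handed the job in at about 17 s: by my measurements the dimmer grip is level with the brass tab to about 0.5 mm, and the long bead is held level about 11 cm in front of the lens, in line to about 1 mm and 1°.

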